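# Fetch the piston from behind the cans

## Task

The piston on the plywood tray is boxed in by the spray can, the square can and the paint tin: first clear all three over to the black rubber mat, standing upright, then take the piston out and stand it upright in the round steel dish. Only then put the three back, each upright on the very spot in the tray where it stood at the start. Knock nothing over, and leave the hammer, the wrench and the tape measure alone.

Things in the scene. Friction and masses are not known exactly. Their poses are not given: they have to be found in the camera images.
- tray: Plywood tray, fixed, 180 (x) by 250 (y) mm, floor 12 mm thick; lip 30 mm high, 8 thick along its back (+x) and ends (+-y), front open. Origin: centre of underside; z up. At the start the piston stands near x 22, y 0 mm and the cans, in any order, near (22, 68), (22, -68) and (-46, 0), all within 3 mm; the square can's sides within 0.15 rad of the tray's. Gaps round the piston: 9 to 20 mm.
- mat: Black rubber mat, fixed flat on the bench, 280 (x) by 120 (y) by 4 mm thick: the side area. Origin: centre of its underside; x runs along its length, z up.
- dish: Round shallow steel parts dish, fixed to the bench, rim 94 mm across outside, 14 mm high, wall 3 mm, flat floor 3 mm thick and about 82 mm across. Origin: centre of its underside, z up.
- piston: Small aluminium engine piston, an upright cylinder 52 mm in diameter and 50 mm high with three dark ring grooves near its top and a pin through its side, about 0.2 kg, loose. Origin: centre of its underside, z up along its axis.
- spray_can: Spray can, upright, loose, about 0.3 kg: white and grey body 50 mm in diameter and 108 mm high, with a narrower grey cap 42 mm in diameter on top, 130 mm high in all. Tallest of the three. Origin: centre of its underside, z up along its axis.
- square_can: Square solvent can, upright, loose, about 0.35 kg: white and aluminium body 50 by 50 mm in plan and 95 mm high, with a small black screw cap 24 mm in diameter on top, 115 mm high in all. Origin: centre of its underside; x and y are square to its flat sides, z up.
- paint_tin: Small round paint tin with a flat pressed-in metal lid, upright, loose, about 0.35 kg, 60 mm in diameter and 75 mm high. Origin: centre of its underside, z up along its axis.
- hammer: Hammer lying on the bench beyond the work, a bystander. Origin: on the tool at bench level; x along the handle towards the head.
- wrench: Wrench lying on the bench beyond the work, a bystander. Origin: on the tool at bench level; x along its length.
- tape: Tape measure, black case with a steel disc on each face, 36 (x) by 65 (y) by 62 mm high, standing on the bench beyond the work, a bystander. Origin: centre of its underside.

How it is judged:
By the outcome, as a careful person would: the job done as asked, in the order asked, and still so for the second after the job is handed in, with the robot touching nothing.
It also fails if it takes over 144 s, if anything falls off the work surface, if the arm or the gripper's body presses on something with over 40 N, if the wrist force passes 120 N, or if a joint passes its speed limit or range.

## Robot

A 6-joint arm with a two-finger parallel gripper is mounted at the origin on the work surface. World frame = base frame: x ahead of the robot, y to its left, z up, the work surface at z = 0. Lengths are in mm, angles in degrees, forces in N, time in s.
With the tool pointing down it reaches from about 300 to 850 mm from the base axis. Payload 4.2 kg.
Tool frame: the origin (TCP) lies at the very end of the fingers, on their centre line; the grasp point (between the pads) lies 19 mm behind it; z points along the fingers, y is the line along which they close (so a half turn about z gives the same grasp; the last joint's range is limited). The gripper opens to 91 mm and grips with 3 to 60 N. Pads are 32 mm wide; open, the fingers measure 118 mm over their backs; the gripper's body (76 mm by 178 mm) begins 60 mm behind the grasp point.
Start: joints at [-70.588, 18.312, 89.639, -0, 72.044, -1.146], TCP at [201.916, -538.399, 213.976] pointing down, gripper open.
Joint ranges: [-177.97, 177.97], [-48.28, 115.42], [12.27, 149.76], [-77.06, 257.06], [2.81, 150.46], [-146.56, 146.56]. Speed limits (degrees/s): [147.25, 147.25, 180, 180, 180, 180].

## Interface

Orientations are given as [roll, pitch, yaw] about the fixed x, y, z axes, in that order (R = Rz(yaw) Ry(pitch) Rx(roll)).
In Python, from workcell import env, eyes gives the robot as it stands.
- The arm moves only by the tool send_rows, never from a script. Its argument "targets" is text: rows parted by semicolons, each of 7 numbers parted by spaces: the shift along the tool's x, y, z in m, then the turn, a rotation vector about the tool's x, y, z in degrees, then the opening in per cent of the stroke, from 0 (shut) to 100 (fully open). A call has 1 to 12 rows; each row is the pose to reach, as a shift and turn from the pose commanded when the call began, along the tool's axes at that moment; what a row does not reach only later rows make up. A row lasts 1/12 s, in which the tool goes at most 41.7 mm and 7.16 degrees, less where a joint would pass 70% of its speed; a pose out of reach is approached as far as the arm can. A call with a gripper value outside its range is refused whole. The fingers move at their own pace and stop on an object; "grip_force" is the grip in N (left out, the last holds). Time passes only in rows, so rows that repeat a pose let the fingers close. It gives the time, the measured TCP pose, the force, the opening and the grip force at its end, in the units of the state.
- env.state(): the state, without advancing time (a new reading comes with each control period).
- eyes.grab_frame(name): name is "side" or "top" or "wrist"; returns a dict with "image" (480x640x3 uint8, blue, green, red), "fovy" (degrees; the focal length in pixels is half the picture's height over the tangent of half this angle, whatever the lens; pixels are square), "cx", "cy" (the principal point, pixels), "eye" and "attitude" of the camera in the world. Camera axes: x right, y up, looking along -z (the intrinsics and any distortion apply to the point x, -y, -z); pixel columns grow to the right and rows downward; lengths in mm; the calibration is good to about 2 mm. The wrist camera is an equidistant fisheye: a pixel r from the principal point sees the ray r / f radians off the axis. A picture is of the moment at which its call begins. There is no depth.
- env.job_done(): hands the job in; it is judged then, once.
The state is a dict: "time_s": time; "qpos": joint angles; "qvel": joint speeds; "effort": joint torques, N m; "ee_pos": TCP position; "ee_rot": TCP orientation; "force": force on the tool from outside, world axes, zero at the start; "torque": the same for the moment, N m; "gripper_width": finger opening in mm; "gripper_force": force on a finger pad.
Only numpy, scipy, OpenCV 4.12 (cv2) and the standard library are available. Lean on these libraries where they do the work, as an engineer would, in place of code of your own. Each camera call takes 0.05 s, during which the arm holds its last target. There are 200 camera calls.

## Working session

There is one attempt and no reset: what is moved stays moved. The work goes in short steps, Python scripts to look and compute and a tool call to move; the robot and the scene stay as the last step left them, time stands still between calls to the robot, and variables do not carry over. Pictures are saved under pics/ and viewed, at most 14 in all, crops included, and the job is handed in when it is done.

Besides the shell and the picture viewer there is one more tool, called after "Request:" by a JSON object that holds its "method" and its "body", one argument or row to a line. send_rows: Moves the arm, as the interface text tells. Its arguments: {"type":"object","properties":{"targets":{"type":"string"},"grip_force":{"type":"number"}},"required":["targets"]}

```bash
ls; mkdir -p pics
python3 - <<'E'
from workcell import env, eyes
import cv2
s=env.state(); print(s)
for n in ("side","top","wrist"):
    f=eyes.grab_frame(n); cv2.imwrite(f"pics/{n}0.png",f["image"]); print(n,{k:v for k,v in f.items() if k!="image"})
E
```

```text
pics
{'time_s': 0.0, 'qpos': array([-7.05878599e+01,  1.83495260e+01,  8.97055702e+01, -1.94546394e-03,
        7.20422968e+01, -1.14593630e+00]), 'qvel': array([ 0.05581662, -0.05850018,  0.01417811, -0.00752516, -0.05574221,
        0.01237558]), 'effort': array([-2.35036074e-03, -4.12476790e+01, -2.31978124e+01,  7.23236147e-02,
        4.57358616e-02, -1.33881108e-04]), 'ee_pos': array([ 201.74150424, -537.92053877,  213.14713326]), 'ee_rot': array([-1.79902589e+02, -9.84675750e-05,  2.05586777e+01]), 'force': array([-0.63939583,  0.07044035, -0.29598139]), 'torque': array([ 0.02830735, -0.03293995, -0.05618338]), 'gripper_force': 0.0, 'gripper_width': 90.81817470091784}
side {'fovy': 43.75926015395015, 'cx': 326.4448047479655, 'cy': 228.67535772492866, 'eye': array([315.35879068, 747.92926981, 750.39330877]), 'attitude': array([  48.95963685,   -0.58069465, -159.0821838 ])}
top {'fovy': 54.8430176480303, 'cx': 312.2488688077604, 'cy': 239.43281738478905, 'eye': array([ 387.21528735,  -27.31383497, 1028.50122007]), 'attitude': array([ 12.92776964,   0.29346748, -83.93631687])}
wrist {'fovy': 65.70646984690485, 'cx': 314.26416208117377, 'cy': 236.92148563333265, 'eye': array([ 268.95666484, -513.44616047,  383.64964348]), 'attitude': array([-14.63976345,   0.12004643, -69.37776155])}
```

View pics/top0.png

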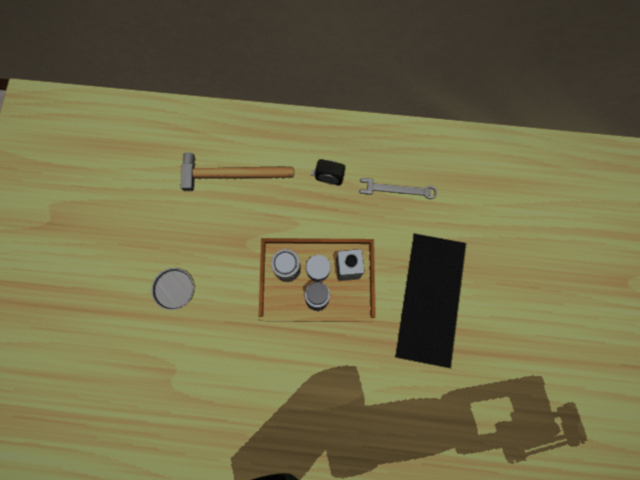

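View pics/side0.png

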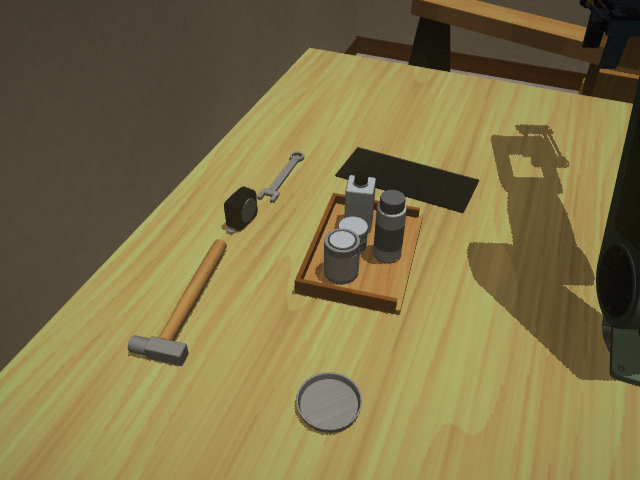

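The top view shows the tin at (286,265), the piston at (318,267), the square can at (350,264), the spray can at (317,293) and the dish at (174,289). The tray corners are near (262,240) and (375,318), and the mat spans (397–465, 235–366). The side view agrees with this. Next I'll get rough positions from these two views.

```bash
cat > h.py <<'E'
import numpy as np, cv2
from scipy.spatial.transform import Rotation as R
def rays(f,px,fish=False):
    px=np.atleast_2d(px).astype(float); F=240/np.tan(np.radians(f["fovy"]/2))
    u=(px-[f["cx"],f["cy"]])/F
    if fish:
        r=np.linalg.norm(u,axis=1,keepdims=True); u3=np.hstack([u*np.sinc(r/np.pi),np.cos(r)])
    else: u3=np.hstack([u,np.ones((len(u),1))])
    d=u3*[1,-1,-1]
    return R.from_euler("xyz",f["attitude"],degrees=True).apply(d/np.linalg.norm(d,axis=1,keepdims=True))
def onz(f,px,z,fish=False):
    d=rays(f,px,fish); return f["eye"]+d*((z-f["eye"][2])/d[:,2:])
def proj(f,P,fish=False):
    F=240/np.tan(np.radians(f["fovy"]/2))
    c=R.from_euler("xyz",f["attitude"],degrees=True).inv().apply(np.atleast_2d(P)-f["eye"])*[1,-1,-1]
    if fish:
        n=np.linalg.norm(c[:,:2],axis=1); th=np.arctan2(n,c[:,2]); u=c[:,:2]/n[:,None]*th[:,None]
    else: u=c[:,:2]/c[:,2:]
    return u*F+[f["cx"],f["cy"]]
def tri(obs):  # [(eye,dir)...]
    A=np.zeros((3,3));b=np.zeros(3)
    for e,d in obs:
        M=np.eye(3)-np.outer(d,d);A+=M;b+=M@e
    p=np.linalg.solve(A,b); return p,[np.linalg.norm(np.cross(p-e,d)) for e,d in obs]
E
cat > grab.py <<'E'
import pickle,sys
from workcell import env,eyes
import cv2
def grab(n,tag):
    f=eyes.grab_frame(n); f["state"]=env.state(); pickle.dump(f,open(f"pics/{tag}.pkl","wb")); cv2.imwrite(f"pics/{tag}.png",f["image"]); return f
E
python3 - <<'E'
from h import *; from grab import grab
t=grab("top","t0"); s=grab("side","s0")
P=dict(tin=((286,259),(343,240)),piston=((318,267),(353,228)),spray=((317,288),(393,197)),dish=((174,289),(329,402)))
for k,(a,b) in P.items():
    p,e=tri([(t["eye"],rays(t,a)[0]),(s["eye"],rays(s,b)[0])]); print(k,p.round(1),np.round(e,1))
print("tray lip", onz(t,[(262,240),(375,240),(260,320),(375,318)],30).round(0).tolist())
print("mat",onz(t,[(414,234),(466,242),(450,367),(396,357)],4).round(0).tolist())
E
```

```text
tin [550.3  49.3  86.3] [4.4 4.4]
piston [549.9 -17.3  57.3] [0.1 0.1]
spray [489.9 -21.1 143. ] [4.9 4.9]
dish [476.1 295.7   5.6] [0.1 0.1]
tray lip [[602.0, 113.0, 30.0], [628.0, -136.0, 30.0], [428.0, 94.0, 30.0], [458.0, -149.0, 30.0]]
mat [[657.0, -226.0, 4.0], [651.0, -344.0, 4.0], [373.0, -319.0, 4.0], [382.0, -203.0, 4.0]]
```

```bash
cat > plan.py <<'E'
# usage: plan.py "x y z yaw" (from) then targets "x y z yaw" : prints shift (m, tool axes) and turn
import sys; from h import *
def T(s): v=np.array(s.split(),float); return v[:3],R.from_euler("xyz",[180,0,v[3]],degrees=True)
p0,r0=T(sys.argv[1])
for a in sys.argv[2:]:
    p,r=T(a); print(a,"->",(r0.inv().apply(p-p0)/1000).round(4).tolist(),(r0.inv()*r).as_rotvec(degrees=True).round(2).tolist())
E
python3 plan.py "201.9 -538.4 214 20.56" "540 -120 250 96"
```

```text
540 -120 250 96 -> [0.4635, -0.273, -0.036] [0.0, 0.0, -75.44]
```

Request:
{"method": "send_rows", "body": {
  "targets": "0.4635 -0.273 -0.036 0 0 -75.44 100;0.4635 -0.273 -0.036 0 0 -75.44 100;0.4635 -0.273 -0.036 0 0 -75.44 100;0.4635 -0.273 -0.036 0 0 -75.44 100;0.4635 -0.273 -0.036 0 0 -75.44 100;0.4635 -0.273 -0.036 0 0 -75.44 100;0.4635 -0.273 -0.036 0 0 -75.44 100;0.4635 -0.273 -0.036 0 0 -75.44 100;0.4635 -0.273 -0.036 0 0 -75.44 100;0.4635 -0.273 -0.036 0 0 -75.44 100;0.4635 -0.273 -0.036 0 0 -75.44 100;0.4635 -0.273 -0.036 0 0 -75.44 100"
}}

```text
time_s: 1.25
ee_pos: [516.3, -148.5, 247.6]
ee_rot: [180.0, 0.0, 96.1]
force: [0.9, -1.0, 0.3]
gripper_width: 91.0
gripper_force: 0.0
```

Request:
{"method": "send_rows", "body": {
  "targets": "0.0275 0.0274 -0.0026 0 0 0 100;0.0275 0.0274 -0.0026 0 0 0 100;0.0275 0.0274 -0.0026 0 0 0 100"
}}

```text
time_s: 1.5
ee_pos: [540.7, -118.6, 249.6]
ee_rot: [-180.0, 0.0, 96.2]
force: [0.1, -0.3, 0.7]
gripper_width: 91.3
gripper_force: 0.0
```

Run:
```python
from grab import grab
f=grab("wrist","w1"); print(f["state"]["ee_pos"],f["state"]["ee_rot"],f["eye"],f["attitude"])
```

```text
[ 539.76509176 -119.80182815  249.54300662] [-1.79933710e+02  2.14017310e-02  9.60968775e+01] [533.59992595 -48.09823847 419.97142296] [-14.62945016   0.03391708   6.27816165]
```

Request:
{"method": "send_rows", "body": {
  "targets": "0.16 0 0 0 0 0 100;0.16 0 0 0 0 0 100;0.16 0 0 0 0 0 100;0.16 0 0 0 0 0 100;0.16 0 0 0 0 0 100;0.16 0 0 0 0 0 100"
}}

```text
time_s: 2.05
ee_pos: [522.4, 38.7, 250.0]
ee_rot: [-180.0, 0.1, 96.1]
force: [0.0, -1.1, -1.0]
gripper_width: 91.2
gripper_force: 0.0
```

Run:
```python
from grab import grab
f=grab("wrist","w2"); print(f["state"]["ee_pos"],f["state"]["ee_rot"],f["eye"],f["attitude"],f["state"]["time_s"])
```

```text
[522.69956911  37.74169129 250.00586989] [-1.79992909e+02  6.64176892e-02  9.59785530e+01] [515.40724508 109.39505657 420.38828662] [-1.46723892e+01  1.16828299e-02  6.13903002e+00] 2.1
```

View pics/w1.png

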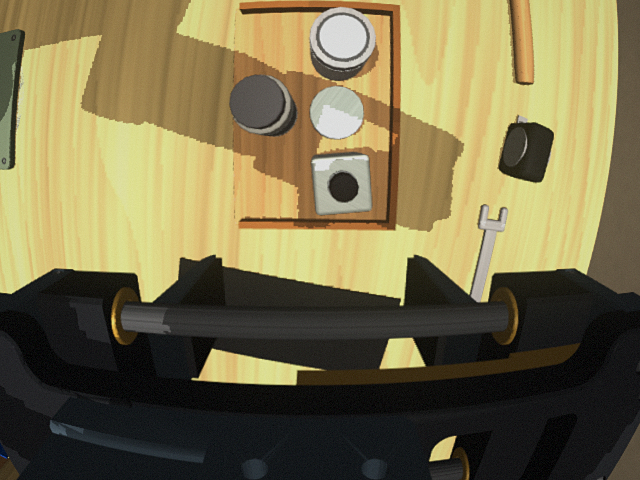

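View pics/w2.png

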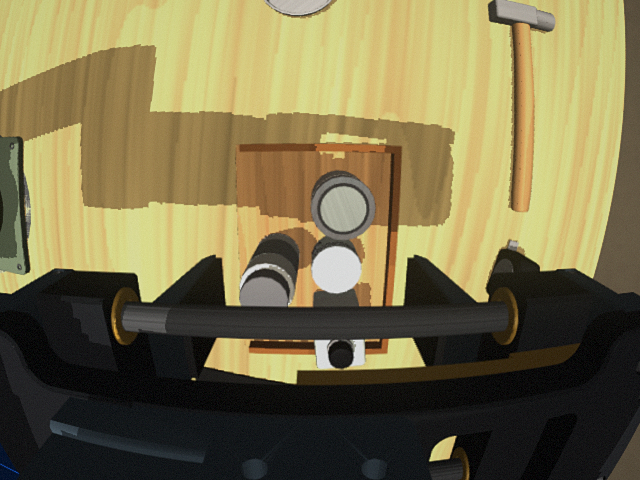

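In w1 the tin lid is at (344,37), the piston at (337,111), the spray cap at (260,103) and the square can's cap at (343,186). In w2 the tin is at (343,208), the piston at (336,266) and the square can's cap at (340,354); the gripper hides part of the spray can. Next I'll triangulate the tops and the tray corners.

Run:
```python
from h import *; import pickle
L=lambda n: pickle.load(open(f"pics/{n}.pkl","rb"))
w1,w2,t,s=L("w1"),L("w2"),L("t0"),L("s0")
O=lambda f,p,fi: (f["eye"],rays(f,p,fi)[0])
def show(k,*o):
    p,e=tri(o); print(k,p.round(1),np.round(e,1)); return p
show("tin",O(w1,(344,36),1),O(w2,(344,208),1))
show("piston",O(w1,(337,112),1),O(w2,(336,266),1))
show("sqcap",O(w1,(343,186),1),O(w2,(340,354),1))
show("spray",O(w1,(260,102),1),O(w2,(265,293),1))
a=show("trayBL",O(w1,(399,6),1),O(w2,(400,147),1))
b=show("trayFL",O(w1,(240,7),1),O(w2,(238,147),1))
for n,p in dict(BL=(400,5),BR=(396,229),FR=(239,227),FL=(240,5)).items(): print(n,onz(w1,p,30,1).round(1))
print("w2",onz(w2,[(401,147),(238,147),(387,352),(249,352)],30,1).round(1).tolist())
print("sq top corners z107",onz(w1,[(312,157),(366,153),(371,211),(318,215)],107,1).round(1).tolist())
print("dish side",onz(s,(329,402),10).round(1), "top", onz(t,(174,289),8).round(1))
# zoomed crop
c=np.vstack([cv2.resize(w1["image"][0:240,220:420],None,fx=2.5,fy=2.5,interpolation=cv2.INTER_CUBIC)])
cv2.imwrite("pics/c1.png",np.hstack([cv2.resize(w1["image"][0:235,225:415],(400,495),interpolation=3),cv2.resize(w2["image"][135:370,225:415],(400,495),interpolation=3)]))
```

```text
tin [548.9  52.5  86.1] [0.1 0.1]
piston [552.  -15.8  50.8] [0.2 0.2]
sqcap [560.6 -81.1 118.4] [0.1 0.1]
spray [487.3 -20.7 128. ] [0.6 0.6]
trayBL [606.7 115.4  28.7] [0.4 0.4]
trayFL [435.4  96.5  23.2] [0.9 0.9]
BL [[607.8 116.3  30. ]]
BR [[ 632.6 -130.6   30. ]]
FR [[ 461.6 -147.2   30. ]]
FL [[437.7  96.5  30. ]]
w2 [[607.0, 115.4, 30.0], [435.8, 96.6, 30.0], [631.9, -129.5, 30.0], [461.6, -147.5, 30.0]]
sq top corners z107 [[532.9, -60.9, 107.0], [577.6, -52.1, 107.0], [588.5, -101.0, 107.0], [543.4, -109.6, 107.0]]
dish side [[475.3 298.4  10. ]] top [[475.8 295.    8. ]]
```

View pics/c1.png

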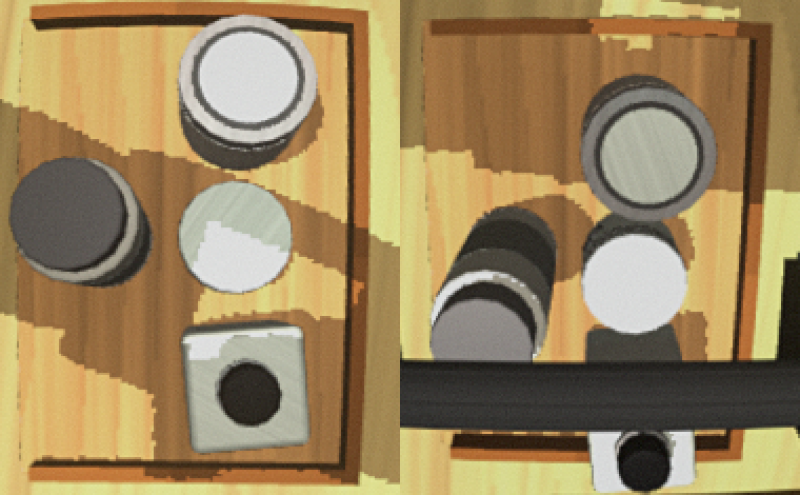

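Run:
```python
from h import *; import pickle
L=lambda n: pickle.load(open(f"pics/{n}.pkl","rb"))
w1,w2,t,s=L("w1"),L("w2"),L("t0"),L("s0")
O=lambda f,p: (f["eye"],rays(f,p,1)[0])
D=dict(tin=((342.8,37),(343.3,208.1),87),piston=((336.6,112.5),(336.6,269.3),62),spray=((257.8,101.6),(264.4,301.1),142),sq=((343.3,186.6),(340.4,353.8),127))
c=np.array([534.5,-16.2]);th=np.radians(5.7);Rm=np.array([[np.cos(th),-np.sin(th)],[np.sin(th),np.cos(th)]])
for k,(a,b,z) in D.items():
    p,e=tri([O(w1,a),O(w2,b)]); q1=onz(w1,a,z,1)[0,:2];q2=onz(w2,b,z,1)[0,:2]
    print(k,p.round(1),np.round(e,1),"known z:",q1.round(1),q2.round(1),"tray:",(Rm.T@((q1+q2)/2-c)).round(1))
q=onz(w1,[(225+x*.475,y*.4747) for x,y in ((181,332),(302,327),(309,440),(193,452))],107,1)[:,:2]
print(q.round(1).tolist(),q.mean(0)); 
for i in range(4): d=q[(i+1)%4]-q[i]; print(np.linalg.norm(d).round(1),np.degrees(np.arctan2(d[1],d[0])).round(1))
```

```text
tin [548.3  52.   84.2] [0.1 0.1] known z: [548.   51.1] [548.1  52.5] tray: [20.3 66.3]
piston [551.9 -17.   58. ] [0.3 0.3] known z: [551.3 -17.3] [551.8 -15.5] tray: [16.9 -1.9]
spray [488.3 -21.8 142.2] [0.2 0.2] known z: [488.4 -21.7] [488.1 -21.9] tray: [-46.6  -1. ]
sq [561.  -81.7 117. ] [0. 0.] known z: [560.2 -80.6] [559.5 -75.4] tray: [ 19.1 -64. ]
[[532.1, -61.5], [579.9, -53.7], [588.9, -99.1], [542.2, -109.4]] [560.78549719 -80.90295559]
48.4 9.2
46.2 -78.8
47.8 -167.5
49.0 101.9
```

```bash
python3 plan.py "523.3 39.1 250 96" "488.3 -21.8 200 96" "488.3 -21.8 82 96"
python3 plan.py "488.3 -21.8 82 96" "488.3 -21.8 235 96" "422 -265 235 96" "422 -265 75 96"
python3 plan.py "422 -265 75 96" "422 -265 230 96" "560.5 -81 230 101.2" "560.5 -81 72 101.2"
```

```text
488.3 -21.8 200 96 -> [-0.0569, -0.0412, 0.05] [0.0, 0.0, 0.0]
488.3 -21.8 82 96 -> [-0.0569, -0.0412, 0.168] [0.0, 0.0, 0.0]
488.3 -21.8 235 96 -> [0.0, 0.0, -0.153] [0.0, 0.0, 0.0]
422 -265 235 96 -> [-0.2349, -0.0914, -0.153] [0.0, 0.0, 0.0]
422 -265 75 96 -> [-0.2349, -0.0914, 0.007] [0.0, 0.0, 0.0]
422 -265 230 96 -> [0.0, 0.0, -0.155] [0.0, 0.0, 0.0]
560.5 -81 230 101.2 -> [0.1685, 0.157, -0.155] [0.0, 0.0, -5.2]
560.5 -81 72 101.2 -> [0.1685, 0.157, 0.003] [0.0, 0.0, -5.2]
```

Request:
{"method": "send_rows", "body": {
  "targets": "-0.0569 -0.0412 0.05 0 0 0 100;-0.0569 -0.0412 0.05 0 0 0 100;-0.0569 -0.0412 0.05 0 0 0 100;-0.0569 -0.0412 0.08 0 0 0 100;-0.0569 -0.0412 0.11 0 0 0 100;-0.0569 -0.0412 0.14 0 0 0 100;-0.0569 -0.0412 0.16 0 0 0 100;-0.0569 -0.0412 0.168 0 0 0 100;-0.0569 -0.0412 0.168 0 0 0 100;-0.0569 -0.0412 0.168 0 0 0 100"
}}

```text
time_s: 2.93
ee_pos: [488.8, -23.0, 82.5]
ee_rot: [180.0, 0.0, 95.9]
force: [0.3, -0.7, 0.7]
gripper_width: 91.2
gripper_force: 0.0
```

Run:
```python
from grab import grab
import cv2
f=grab("wrist","w3"); s=grab("side","s3"); print(f["state"]["ee_pos"],f["state"]["force"])
cv2.imwrite("pics/c3.png",cv2.resize(s["image"][150:330,260:480],(733,600),interpolation=3))
```

```text
[489.31146684 -22.77253265  83.15567782] [-0.73218519 -0.18191567  0.87235592]
```

View pics/w3.png

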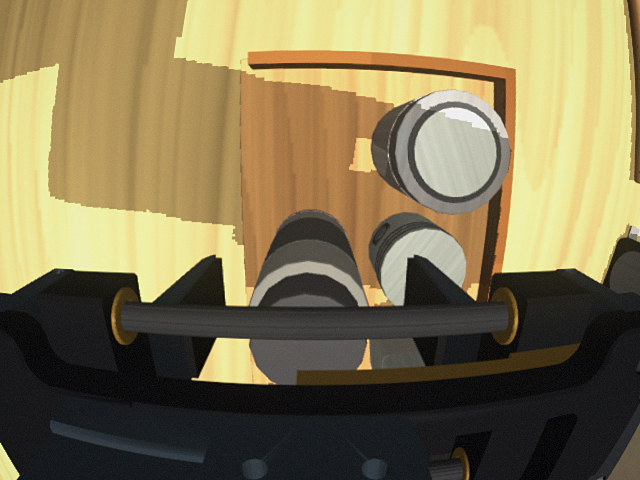

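The can's cap sits at about x 250–367, between fingers whose inner edges are at about x 222 and 406, so it is nearly centred. I'll close now.

Request:
{"method": "send_rows", "body": {
  "targets": "0 0 0 0 0 0 70;0 0 0 0 0 0 60;0 0 0 0 0 0 52;0 0 0 0 0 0 45;0 0 0 0 0 0 40;0 0 0 0 0 0 40;0 0 0 0 0 0 40",
  "grip_force": 25
}}

```text
time_s: 3.62
ee_pos: [487.8, -21.9, 81.9]
ee_rot: [-180.0, 0.0, 96.0]
force: [-1.0, 0.4, -0.3]
gripper_width: 49.9
gripper_force: 24.9
```

Request:
{"method": "send_rows", "body": {
  "targets": "0 0 -0.01 0 0 0 40;0 0 -0.04 0 0 0 40;0 0 -0.08 0 0 0 40;0 0 -0.12 0 0 0 40;0 0 -0.153 0 0 0 40;-0.03 -0.0117 -0.153 0 0 0 40;-0.067 -0.0261 -0.153 0 0 0 40;-0.104 -0.0405 -0.153 0 0 0 40;-0.141 -0.0549 -0.153 0 0 0 40;-0.178 -0.0693 -0.153 0 0 0 40;-0.21 -0.0817 -0.153 0 0 0 40;-0.2349 -0.0914 -0.153 0 0 0 40"
}}

```text
time_s: 4.62
ee_pos: [420.3, -267.4, 234.3]
ee_rot: [-179.9, -0.0, 95.9]
force: [-0.3, -0.5, -1.1]
gripper_width: 50.2
gripper_force: 25.0
```

Request:
{"method": "send_rows", "body": {
  "targets": "0 0 0.02 0 0 0 40;0 0 0.05 0 0 0 40;0 0 0.085 0 0 0 40;0 0 0.115 0 0 0 40;0 0 0.14 0 0 0 40;0 0 0.15 0 0 0 40;0 0 0.155 0 0 0 40;0 0 0.158 0 0 0 40;0 0 0.16 0 0 0 40;0 0 0.16 0 0 0 40"
}}

```text
time_s: 5.45
ee_pos: [422.6, -265.6, 75.9]
ee_rot: [179.9, 0.1, 96.0]
force: [0.2, 0.2, -2.8]
gripper_width: 49.5
gripper_force: 25.0
```

Request:
{"method": "send_rows", "body": {
  "targets": "0 0 0.001 0 0 0 40;0 0 0.0015 0 0 0 40;0 0 0.0015 0 0 0 40;0 0 0.0015 0 0 0 40"
}}

```text
time_s: 5.78
ee_pos: [422.0, -265.2, 73.9]
ee_rot: [180.0, 0.0, 96.0]
force: [0.7, -0.2, -2.6]
gripper_width: 49.6
gripper_force: 25.0
```

Request:
{"method": "send_rows", "body": {
  "targets": "0 0 0 0 0 0 60;0 0 0 0 0 0 65;0 0 0 0 0 0 70;0 0 0 0 0 0 75;0 0 0 0 0 0 80;0 0 0 0 0 0 80"
}}

```text
time_s: 6.28
ee_pos: [421.8, -265.2, 73.5]
ee_rot: [180.0, 0.0, 96.0]
force: [0.3, -0.1, -0.2]
gripper_width: 72.8
gripper_force: 0.0
```

Request:
{"method": "send_rows", "body": {
  "targets": "0 0 -0.03 0 0 0 80;0 0 -0.07 0 0 0 80;0 0 -0.11 0 0 0 80;0 0 -0.145 0 0 0 80;0.02 0.0186 -0.15 0 0 -1 80;0.045 0.042 -0.15 0 0 -2 90;0.073 0.068 -0.15 0 0 -3 100;0.1 0.0932 -0.15 0 0 -4 100;0.128 0.1193 -0.15 0 0 -5 100;0.15 0.1398 -0.14 0 0 -5.2 100;0.1685 0.157 -0.13 0 0 -5.2 100;0.1685 0.157 -0.13 0 0 -5.2 100"
}}

```text
time_s: 7.28
ee_pos: [561.7, -77.3, 201.2]
ee_rot: [-179.9, -0.1, 101.4]
force: [-0.6, -0.2, -0.8]
gripper_width: 91.2
gripper_force: 0.0
```

Run:
```python
from grab import grab
f=grab("wrist","w4"); s=grab("side","s4"); print(f["state"]["ee_pos"],f["state"]["ee_rot"])
```

```text
[560.58197358 -79.25542207 201.98236668] [-1.79859775e+02 -5.31456982e-02  1.01396186e+02]
```

View pics/w4.png

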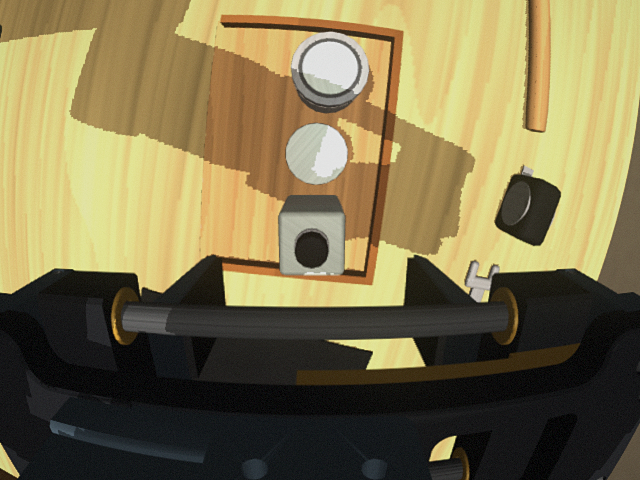

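View pics/s4.png

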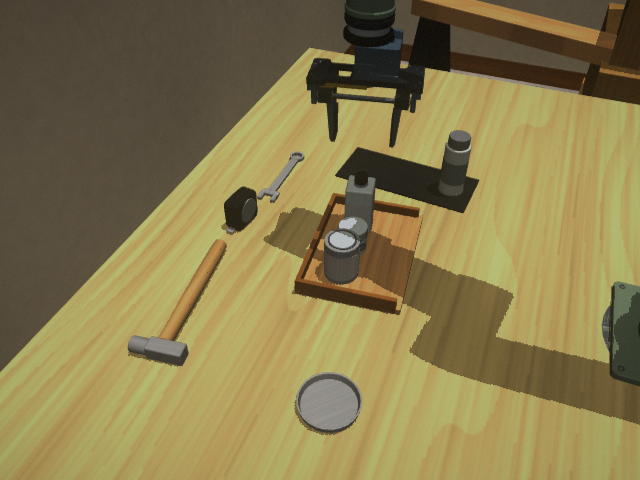

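The spray can stands on the mat in s4 at (452,165). In w4 the square can's top spans (279–345, 211–275) and lies square to the tool. I'll refine both the square can and the tin from this view.

```bash
python3 - <<'E'
from h import *; import pickle
f=pickle.load(open("pics/w4.pkl","rb"))
q=onz(f,[(280,211),(343,210),(345,275),(279,275)],107,1)[:,:2];print(q.round(1).tolist(),q.mean(0).round(1))
for i in range(4): d=q[(i+1)%4]-q[i]; print(np.linalg.norm(d).round(1),np.degrees(np.arctan2(d[1],d[0])).round(1))
print("cap",onz(f,(312,249),127,1).round(1),"tin",onz(f,(329.5,69),87,1).round(1),"piston",onz(f,(317,154),62,1).round(1))
E
python3 plan.py "560.5 -81 203.5 101.2" "560.7 -80.3 72 101.2"
python3 plan.py "560.7 -80.3 72 101.2" "560.7 -80.3 220 101.2" "516 -273 220 101.2" "516 -273 65 101.2"
python3 plan.py "516 -273 63 101.2" "516 -273 210 101.2" "548 51.7 210 96" "548 51.7 60 96"
```

```text
[[533.5, -61.2], [578.1, -51.3], [590.6, -99.9], [541.4, -109.9]] [560.9 -80.6]
45.7 12.4
50.1 -75.6
50.2 -168.5
49.4 99.2
cap [[560.9 -78.9 127. ]] tin [[547.9  50.4  87. ]] piston [[552.1 -16.8  62. ]]
560.7 -80.3 72 101.2 -> [0.0006, 0.0003, 0.1315] [0.0, 0.0, 0.0]
560.7 -80.3 220 101.2 -> [-0.0, 0.0, -0.148] [0.0, 0.0, 0.0]
516 -273 220 101.2 -> [-0.1803, -0.0813, -0.148] [0.0, 0.0, 0.0]
516 -273 65 101.2 -> [-0.1803, -0.0813, 0.007] [0.0, 0.0, 0.0]
516 -273 210 101.2 -> [-0.0, 0.0, -0.147] [0.0, 0.0, 0.0]
548 51.7 210 96 -> [0.3123, 0.0945, -0.147] [0.0, -0.0, 5.2]
548 51.7 60 96 -> [0.3123, 0.0945, 0.003] [0.0, -0.0, 5.2]
```

Request:
{"method": "send_rows", "body": {
  "targets": "0.0006 0.0003 0.03 0 0 0 100;0.0006 0.0003 0.065 0 0 0 100;0.0006 0.0003 0.095 0 0 0 100;0.0006 0.0003 0.118 0 0 0 100;0.0006 0.0003 0.1315 0 0 0 100;0.0006 0.0003 0.1315 0 0 0 90;0.0006 0.0003 0.1315 0 0 0 75;0.0006 0.0003 0.1315 0 0 0 62;0.0006 0.0003 0.1315 0 0 0 52;0.0006 0.0003 0.1315 0 0 0 45;0.0006 0.0003 0.1315 0 0 0 40;0.0006 0.0003 0.1315 0 0 0 40",
  "grip_force": 25
}}

```text
time_s: 8.38
ee_pos: [560.7, -80.6, 72.7]
ee_rot: [180.0, 0.0, 101.2]
force: [-1.7, -0.6, 2.8]
gripper_width: 49.9
gripper_force: 25.0
```

Request:
{"method": "send_rows", "body": {
  "targets": "0 0 0 0 0 0 40;0 0 0 0 0 0 40;0 0 0 0 0 0 40"
}}

```text
time_s: 8.63
ee_pos: [560.7, -80.6, 72.7]
ee_rot: [180.0, 0.0, 101.2]
force: [-1.5, -0.3, 7.2]
gripper_width: 50.3
gripper_force: 25.0
```

Request:
{"method": "send_rows", "body": {
  "targets": "0 0 -0.01 0 0 0 40;0 0 -0.04 0 0 0 40;0 0 -0.08 0 0 0 40;0 0 -0.12 0 0 0 40;0 0 -0.148 0 0 0 40;-0.03 -0.0135 -0.148 0 0 0 40;-0.065 -0.0293 -0.148 0 0 0 40;-0.1 -0.0451 -0.148 0 0 0 40;-0.135 -0.0609 -0.148 0 0 0 40;-0.16 -0.0721 -0.148 0 0 0 40;-0.1803 -0.0813 -0.148 0 0 0 40;-0.1803 -0.0813 -0.148 0 0 0 40"
}}

```text
time_s: 9.63
ee_pos: [514.3, -277.1, 219.4]
ee_rot: [-179.9, 0.1, 101.0]
force: [0.1, -0.3, -3.0]
gripper_width: 49.7
gripper_force: 25.0
```

Request:
{"method": "send_rows", "body": {
  "targets": "0 0 0.02 0 0 0 40;0 0 0.05 0 0 0 40;0 0 0.085 0 0 0 40;0 0 0.115 0 0 0 40;0 0 0.14 0 0 0 40;0 0 0.15 0 0 0 40;0 0 0.153 0 0 0 40;0 0 0.155 0 0 0 40;0 0 0.156 0 0 0 40;0 0 0.1565 0 0 0 40;0 0 0.1565 0 0 0 40"
}}

```text
time_s: 10.55
ee_pos: [516.5, -273.5, 64.7]
ee_rot: [179.9, 0.1, 101.2]
force: [-0.2, -0.8, -3.0]
gripper_width: 50.0
gripper_force: 25.0
```

Request:
{"method": "send_rows", "body": {
  "targets": "0 0 0 0 0 0 60;0 0 0 0 0 0 64;0 0 0 0 0 0 68;0 0 0 0 0 0 73;0 0 0 0 0 0 78;0 0 0 0 0 0 78"
}}

```text
time_s: 11.05
ee_pos: [515.8, -273.2, 63.6]
ee_rot: [180.0, 0.0, 101.2]
force: [0.1, 0.4, -0.1]
gripper_width: 70.5
gripper_force: 0.0
```

Request:
{"method": "send_rows", "body": {
  "targets": "0 0 -0.03 0 0 0 78;0 0 -0.07 0 0 0 78;0 0 -0.11 0 0 0 78;0 0 -0.14 0 0 0 78;0.03 0.0091 -0.147 0 0 0 78;0.068 0.0206 -0.147 0 0 0 90;0.106 0.0321 -0.147 0 0 1 100;0.144 0.0436 -0.147 0 0 2 100;0.182 0.0551 -0.147 0 0 3 100;0.22 0.0666 -0.147 0 0 4 100;0.258 0.0781 -0.147 0 0 5 100;0.29 0.0878 -0.147 0 0 5.2 100"
}}

```text
time_s: 12.05
ee_pos: [545.3, 30.9, 210.6]
ee_rot: [180.0, -0.0, 96.0]
force: [0.8, -0.2, 0.2]
gripper_width: 90.6
gripper_force: 0.0
```

Run:
```python
from h import *
r0=R.from_euler("xyz",[180,0,101.2],degrees=True)
p=np.array([516,-273,63.5])+r0.apply([290,87.8,-147]); print(p)
import subprocess
print(subprocess.run(["python3","plan.py",f"{p[0]} {p[1]} {p[2]} 96","548 51.5 130 96","548 51.5 60 96"],capture_output=True,text=True).stdout)
print(subprocess.run(["python3","plan.py","548 51.5 60 96","548 51.5 220 96","611 -281 220 96","611 -281 52 96"],capture_output=True,text=True).stdout)
```

```text
[545.79990079  28.53077109 210.5       ]
548 51.5 130 96 -> [0.0226, 0.0046, 0.0805] [0.0, 0.0, 0.0]
548 51.5 60 96 -> [0.0226, 0.0046, 0.1505] [0.0, 0.0, 0.0]

548 51.5 220 96 -> [0.0, 0.0, -0.16] [0.0, 0.0, 0.0]
611 -281 220 96 -> [-0.3373, 0.0279, -0.16] [0.0, 0.0, 0.0]
611 -281 52 96 -> [-0.3373, 0.0279, 0.008] [0.0, 0.0, 0.0]
```

Request:
{"method": "send_rows", "body": {
  "targets": "0.0226 0.0046 0.03 0 0 0 100;0.0226 0.0046 0.065 0 0 0 100;0.0226 0.0046 0.085 0 0 0 100;0.0226 0.0046 0.1 0 0 0 100;0.0226 0.0046 0.12 0 0 0 100;0.0226 0.0046 0.14 0 0 0 100;0.0226 0.0046 0.1505 0 0 0 100;0.0226 0.0046 0.1505 0 0 0 90;0.0226 0.0046 0.1505 0 0 0 80;0.0226 0.0046 0.1505 0 0 0 70;0.0226 0.0046 0.1505 0 0 0 62;0.0226 0.0046 0.1505 0 0 0 55",
  "grip_force": 25
}}

```text
time_s: 13.05
ee_pos: [548.1, 51.3, 61.1]
ee_rot: [179.9, 0.0, 96.0]
force: [-5.5, -0.9, 2.8]
gripper_width: 60.7
gripper_force: 2.2
```

Request:
{"method": "send_rows", "body": {
  "targets": "0 0 0 0 0 0 50;0 0 0 0 0 0 50;0 0 0 0 0 0 50;0 0 0 0 0 0 50"
}}

```text
time_s: 13.38
ee_pos: [547.7, 51.3, 61.0]
ee_rot: [180.0, 0.0, 96.0]
force: [-2.1, -0.2, 6.8]
gripper_width: 59.7
gripper_force: 25.0
```

Request:
{"method": "send_rows", "body": {
  "targets": "0 0 -0.01 0 0 0 50;0 0 -0.04 0 0 0 50;0 0 -0.08 0 0 0 50;0 0 -0.12 0 0 0 50;0 0 -0.15 0 0 0 50;-0.03 0.0025 -0.16 0 0 0 50;-0.068 0.0056 -0.16 0 0 0 50;-0.106 0.0088 -0.16 0 0 0 50;-0.144 0.0119 -0.16 0 0 0 50;-0.182 0.0151 -0.16 0 0 0 50;-0.22 0.0182 -0.16 0 0 0 50;-0.258 0.0213 -0.16 0 0 0 50"
}}

```text
time_s: 14.38
ee_pos: [595.5, -204.7, 219.6]
ee_rot: [-180.0, -0.0, 96.0]
force: [0.2, 0.4, -4.2]
gripper_width: 59.5
gripper_force: 25.0
```

Request:
{"method": "send_rows", "body": {
  "targets": "-0.035 0.0029 0 0 0 0 50;-0.06 0.005 0 0 0 0 50;-0.0793 0.0066 0.01 0 0 0 50;-0.0793 0.0066 0.03 0 0 0 50;-0.0793 0.0066 0.065 0 0 0 50;-0.0793 0.0066 0.1 0 0 0 50;-0.0793 0.0066 0.13 0 0 0 50;-0.0793 0.0066 0.15 0 0 0 50;-0.0793 0.0066 0.16 0 0 0 50;-0.0793 0.0066 0.165 0 0 0 50;-0.0793 0.0066 0.168 0 0 0 50;-0.0793 0.0066 0.1685 0 0 0 50"
}}

```text
time_s: 15.38
ee_pos: [610.3, -280.5, 53.4]
ee_rot: [-180.0, -0.0, 96.0]
force: [-0.9, 1.3, -0.4]
gripper_width: 59.6
gripper_force: 25.0
```

Request:
{"method": "send_rows", "body": {
  "targets": "0 0 0 0 0 0 50;0 0 0 0 0 0 66;0 0 0 0 0 0 70;0 0 0 0 0 0 74;0 0 0 0 0 0 80;0 0 0 0 0 0 85;0 0 0 0 0 0 85"
}}

```text
time_s: 15.97
ee_pos: [611.1, -281.4, 51.6]
ee_rot: [180.0, 0.0, 96.0]
force: [-0.6, -0.3, 0.2]
gripper_width: 77.5
gripper_force: 0.0
```

```bash
python3 plan.py "611 -281 51.5 96" "611 -281 210 96" "552 -16.6 200 96" "552 -16.6 30 96"
```

```text
611 -281 210 96 -> [0.0, 0.0, -0.1585] [0.0, 0.0, 0.0]
552 -16.6 200 96 -> [0.2691, -0.031, -0.1485] [0.0, 0.0, 0.0]
552 -16.6 30 96 -> [0.2691, -0.031, 0.0215] [0.0, 0.0, 0.0]
```

Request:
{"method": "send_rows", "body": {
  "targets": "0 0 -0.03 0 0 0 85;0 0 -0.07 0 0 0 85;0 0 -0.11 0 0 0 85;0.02 -0.0023 -0.13 0 0 0 90;0.058 -0.0067 -0.13 0 0 0 95;0.096 -0.0111 -0.13 0 0 0 100;0.134 -0.0154 -0.13 0 0 0 100;0.172 -0.0198 -0.13 0 0 0 100;0.21 -0.0242 -0.13 0 0 0 100;0.245 -0.0282 -0.13 0 0 0 100;0.2691 -0.031 -0.11 0 0 0 100;0.2691 -0.031 -0.08 0 0 0 100"
}}

```text
time_s: 16.97
ee_pos: [553.1, -12.7, 134.1]
ee_rot: [179.6, -0.0, 96.2]
force: [0.6, 0.2, -0.2]
gripper_width: 91.2
gripper_force: 0.0
```

Run:
```python
from grab import grab
f=grab("wrist","w5"); s=grab("side","s5"); print(f["state"]["ee_pos"],f["state"]["ee_rot"])
```

```text
[548.519895   -14.39792023 126.49082917] [-1.79611299e+02 -7.25156830e-02  9.61994258e+01]
```

View pics/w5.png

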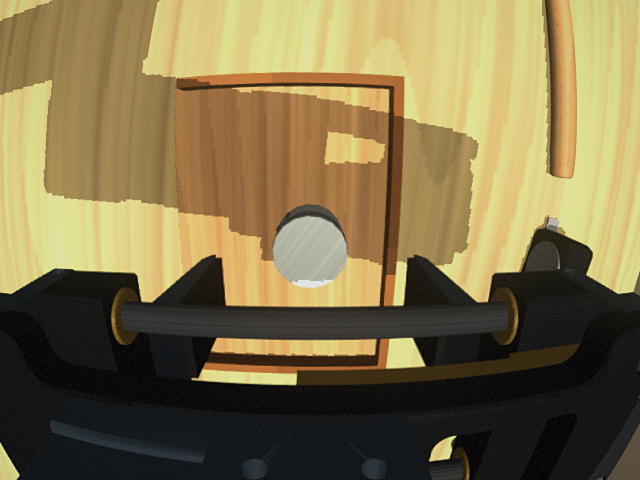

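View pics/s5.png

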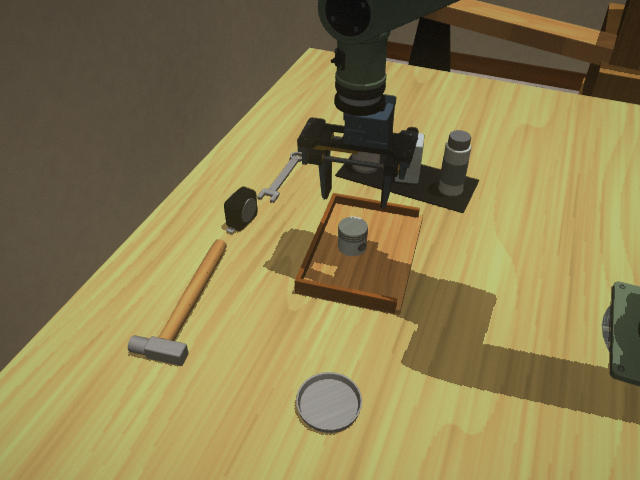

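Request:
{"method": "send_rows", "body": {
  "targets": "0 0 0.03 0 0 0 100;0 0 0.06 0 0 0 100;0 0 0.085 0 0 0 100;0 0 0.1025 0 0 0 100;0 0 0.1025 0 0 0 95;0 0 0.1025 0 0 0 80;0 0 0.1025 0 0 0 68;0 0 0.1025 0 0 0 58;0 0 0.1025 0 0 0 50;0 0 0.1025 0 0 0 42;0 0 0.1025 0 0 0 42;0 0 0.1025 0 0 0 42",
  "grip_force": 20
}}

```text
time_s: 18.07
ee_pos: [551.7, -16.9, 29.8]
ee_rot: [180.0, 0.0, 96.0]
force: [-1.2, -0.6, 6.2]
gripper_width: 51.6
gripper_force: 20.0
```

```bash
python3 plan.py "552 -16.6 29 96" "552 -16.6 180 96" "485 215 180 96"
```

```text
552 -16.6 180 96 -> [0.0, 0.0, -0.151] [0.0, 0.0, 0.0]
485 215 180 96 -> [0.2373, -0.0424, -0.151] [0.0, 0.0, 0.0]
```

Request:
{"method": "send_rows", "body": {
  "targets": "0 0 -0.01 0 0 0 42;0 0 -0.04 0 0 0 42;0 0 -0.08 0 0 0 42;0 0 -0.12 0 0 0 42;0 0 -0.151 0 0 0 42;0.04 -0.0071 -0.151 0 0 0 42;0.08 -0.0143 -0.151 0 0 0 42;0.12 -0.0214 -0.151 0 0 0 42;0.16 -0.0286 -0.151 0 0 0 42;0.2 -0.0357 -0.151 0 0 0 42;0.2373 -0.0424 -0.151 0 0 0 42;0.2373 -0.0424 -0.151 0 0 0 42"
}}

```text
time_s: 19.07
ee_pos: [482.6, 220.7, 180.1]
ee_rot: [-180.0, -0.2, 96.3]
force: [0.7, 0.6, -2.9]
gripper_width: 51.7
gripper_force: 20.0
```

Run:
```python
from grab import grab
f=grab("wrist","w6"); f=grab("wrist","w7"); print(f["state"]["ee_pos"],f["state"]["ee_rot"])
```

```text
[484.10369038 216.00546909 179.92871399] [-1.79988505e+02  3.03937498e-02  9.62034895e+01]
```

View pics/w7.png

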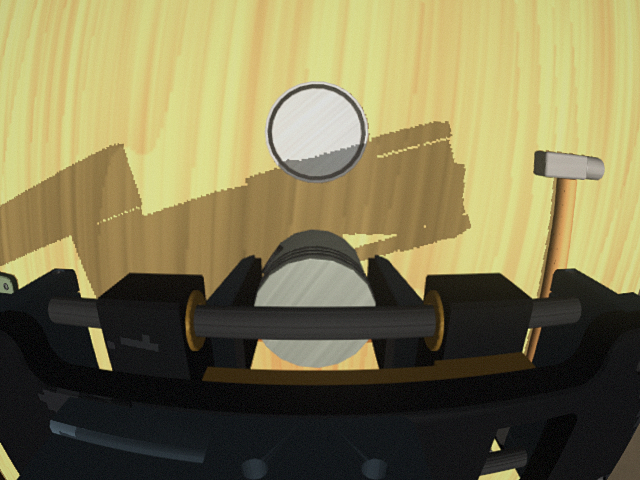

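The dish rim in w7 is centred at (317,132), about 101 px across, and the piston is held upright at (316,300).

```bash
python3 - <<'E'
from h import *; import pickle
w=pickle.load(open("pics/w7.pkl","rb")); s=pickle.load(open("pics/s5.pkl","rb"))
q=onz(w,[(317,132),(266,131),(369,131),(317,81.5),(317,183)],14,1); print(q.round(1).tolist(), (q[1]-q[2])[:2],(q[3]-q[4])[:2])
p,e=tri([(w["eye"],rays(w,(317,132),1)[0]),(s["eye"],rays(s,(329,402))[0])]);print(p,e)
c=(q[1]+q[2]+q[3]+q[4])/4; print(c)
E
python3 plan.py "485 215 180 96" "476.5 296.5 180 96" "476.5 296.5 20 96"
```

```text
[[477.6, 297.7, 14.0], [431.9, 294.1, 14.0], [524.0, 304.5, 14.0], [472.5, 343.7, 14.0], [482.8, 251.7, 14.0]] [-92.03356322 -10.43581725] [-10.3193325   91.96913178]
[476.6694293  297.56235391   8.02530305] [np.float64(1.0374414669079162), np.float64(1.0374414669079335)]
[477.80457211 298.47624935  14.        ]
476.5 296.5 180 96 -> [0.0819, 0.0001, 0.0] [0.0, 0.0, 0.0]
476.5 296.5 20 96 -> [0.0819, 0.0001, 0.16] [0.0, 0.0, 0.0]
```

Request:
{"method": "send_rows", "body": {
  "targets": "0.03 0.0004 0 0 0 0 42;0.06 0.0008 0.01 0 0 0 42;0.0833 0.0011 0.03 0 0 0 42;0.0833 0.0011 0.06 0 0 0 42;0.0833 0.0011 0.09 0 0 0 42;0.0833 0.0011 0.12 0 0 0 42;0.0833 0.0011 0.14 0 0 0 42;0.0833 0.0011 0.15 0 0 0 42;0.0833 0.0011 0.157 0 0 0 42;0.0833 0.0011 0.16 0 0 0 42;0.0833 0.0011 0.1605 0 0 0 42;0.0833 0.0011 0.1605 0 0 0 42"
}}

```text
time_s: 20.17
ee_pos: [478.2, 297.5, 20.8]
ee_rot: [179.9, -0.0, 96.0]
force: [-1.0, -2.2, 0.3]
gripper_width: 51.5
gripper_force: 20.0
```

Request:
{"method": "send_rows", "body": {
  "targets": "0 0 0 0 0 0 42;0 0 0 0 0 0 59;0 0 0 0 0 0 64;0 0 0 0 0 0 70;0 0 0 0 0 0 75;0 0 0 0 0 0 75"
}}

```text
time_s: 20.67
ee_pos: [477.4, 298.0, 19.5]
ee_rot: [180.0, -0.0, 96.0]
force: [-0.1, -0.2, -0.3]
gripper_width: 68.3
gripper_force: 0.0
```

```bash
python3 plan.py "477.3 298 19.5 96" "477.3 298 210 96" "611 -281 210 96" "611 -281 51.5 96"; python3 plan.py "611 -281 51.5 96" "611 -281 215 96" "548 51.5 215 96" "548 51.5 60 96"
```

```text
477.3 298 210 96 -> [0.0, 0.0, -0.1905] [0.0, 0.0, 0.0]
611 -281 210 96 -> [-0.5898, 0.0724, -0.1905] [0.0, 0.0, 0.0]
611 -281 51.5 96 -> [-0.5898, 0.0724, -0.032] [0.0, 0.0, 0.0]
611 -281 215 96 -> [0.0, 0.0, -0.1635] [0.0, 0.0, 0.0]
548 51.5 215 96 -> [0.3373, -0.0279, -0.1635] [0.0, 0.0, 0.0]
548 51.5 60 96 -> [0.3373, -0.0279, -0.0085] [0.0, 0.0, 0.0]
```

Request:
{"method": "send_rows", "body": {
  "targets": "0 0 -0.03 0 0 0 75;0 0 -0.07 0 0 0 75;0 0 -0.11 0 0 0 80;0 0 -0.15 0 0 0 85;0 0 -0.18 0 0 0 90;-0.03 0.0037 -0.1905 0 0 0 90;-0.07 0.0086 -0.1905 0 0 0 90;-0.11 0.0135 -0.1905 0 0 0 90;-0.15 0.0184 -0.1905 0 0 0 90;-0.19 0.0233 -0.1905 0 0 0 90;-0.23 0.0282 -0.1905 0 0 0 90;-0.27 0.0331 -0.1905 0 0 0 90"
}}

```text
time_s: 21.67
ee_pos: [538.4, 30.9, 210.0]
ee_rot: [180.0, -0.0, 96.0]
force: [1.6, 1.2, 0.3]
gripper_width: 82.0
gripper_force: 0.0
```

Request:
{"method": "send_rows", "body": {
  "targets": "-0.04 0.0049 0 0 0 0 90;-0.08 0.0098 0 0 0 0 90;-0.12 0.0147 0 0 0 0 90;-0.16 0.0196 0 0 0 0 90;-0.2 0.0246 0 0 0 0 90;-0.24 0.0295 0 0 0 0 90;-0.28 0.0344 0 0 0 0 90;-0.305 0.0375 0 0 0 0 90;-0.3198 0.0393 0.01 0 0 0 90;-0.3198 0.0393 0.03 0 0 0 90;-0.3198 0.0393 0.06 0 0 0 90;-0.3198 0.0393 0.06 0 0 0 90"
}}

```text
time_s: 22.67
ee_pos: [607.3, -279.1, 143.1]
ee_rot: [-179.4, -0.4, 96.0]
force: [-0.5, 0.7, -1.9]
gripper_width: 81.9
gripper_force: 0.0
```

Run:
```python
from grab import grab
from h import *
f=grab("wrist","w8"); s=grab("side","s8"); t=grab("top","t8"); print(f["state"]["ee_pos"],f["state"]["ee_rot"])
cv2.imwrite("pics/c8.png",np.hstack([cv2.resize(f["image"],(400,300)),cv2.resize(s["image"],(400,300))]))
```

```text
[ 608.52765694 -279.52240515  146.03813487] [-179.57967208   -0.28014059   96.01799173]
```

View pics/c8.png

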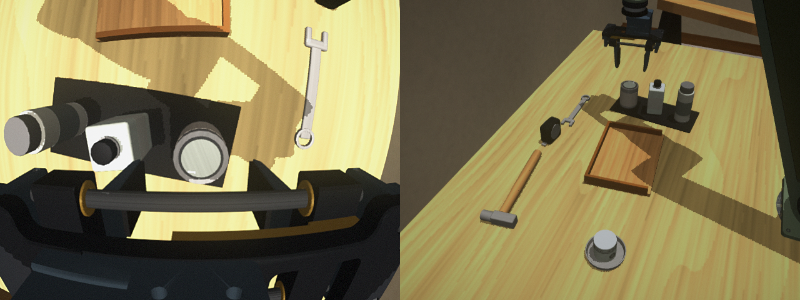

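The piston stands in the dish in the right half (605,243), and all three cans stand on the mat in both halves. Next I'll return the tin.

Request:
{"method": "send_rows", "body": {
  "targets": "0 0 0 0 0 0 88;0 0 0.02 0 0 0 88;0 0 0.045 0 0 0 88;0 0 0.07 0 0 0 88;0 0 0.09 0 0 0 88;0 0 0.0985 0 0 0 88;0 0 0.0985 0 0 0 88;0 0 0.0985 0 0 0 75;0 0 0.0985 0 0 0 66;0 0 0.0985 0 0 0 58;0 0 0.0985 0 0 0 50;0 0 0.0985 0 0 0 50",
  "grip_force": 25
}}

```text
time_s: 23.82
ee_pos: [611.6, -281.7, 53.3]
ee_rot: [179.9, 0.1, 96.0]
force: [-1.2, 0.1, 6.2]
gripper_width: 59.7
gripper_force: 25.0
```

Request:
{"method": "send_rows", "body": {
  "targets": "0 0 0 0 0 0 50;0 0 0 0 0 0 50;0 0 0 0 0 0 50"
}}

```text
time_s: 24.07
ee_pos: [611.6, -281.8, 53.3]
ee_rot: [179.9, 0.1, 96.0]
force: [-1.2, 0.3, 6.6]
gripper_width: 59.8
gripper_force: 25.0
```

Request:
{"method": "send_rows", "body": {
  "targets": "0 0 -0.01 0 0 0 50;0 0 -0.04 0 0 0 50;0 0 -0.08 0 0 0 50;0 0 -0.12 0 0 0 50;0 0 -0.15 0 0 0 50;0.03 -0.0025 -0.1635 0 0 0 50;0.068 -0.0056 -0.1635 0 0 0 50;0.106 -0.0088 -0.1635 0 0 0 50;0.144 -0.0119 -0.1635 0 0 0 50;0.182 -0.0151 -0.1635 0 0 0 50;0.22 -0.0182 -0.1635 0 0 0 50;0.258 -0.0213 -0.1635 0 0 0 50"
}}

```text
time_s: 25.07
ee_pos: [561.4, -25.2, 214.6]
ee_rot: [-179.9, -0.0, 96.0]
force: [1.2, -0.1, -4.9]
gripper_width: 59.7
gripper_force: 25.0
```

Request:
{"method": "send_rows", "body": {
  "targets": "0.035 -0.0029 0 0 0 0 50;0.06 -0.005 0 0 0 0 50;0.0793 -0.0066 0.01 0 0 0 50;0.0793 -0.0066 0.03 0 0 0 50;0.0793 -0.0066 0.06 0 0 0 50;0.0793 -0.0066 0.09 0 0 0 50;0.0793 -0.0066 0.12 0 0 0 50;0.0793 -0.0066 0.138 0 0 0 50;0.0793 -0.0066 0.147 0 0 0 50;0.0793 -0.0066 0.152 0 0 0 50;0.0793 -0.0066 0.154 0 0 0 50;0.0793 -0.0066 0.154 0 0 0 50"
}}

```text
time_s: 26.07
ee_pos: [548.4, 51.2, 61.9]
ee_rot: [179.9, 0.0, 96.0]
force: [-0.0, 1.0, -4.6]
gripper_width: 59.3
gripper_force: 25.0
```

Request:
{"method": "send_rows", "body": {
  "targets": "0 0 0 0 0 0 50;0 0 0 0 0 0 50;0 0 0 0 0 0 50"
}}

```text
time_s: 26.32
ee_pos: [548.7, 51.4, 61.7]
ee_rot: [179.9, 0.0, 96.0]
force: [0.4, 0.6, -4.4]
gripper_width: 59.4
gripper_force: 25.0
```

Request:
{"method": "send_rows", "body": {
  "targets": "0 0 0.0005 0 0 0 50;0 0 0.001 0 0 0 50;0 0 0.001 0 0 0 50;0 0 0.001 0 0 0 66;0 0 0.001 0 0 0 70;0 0 0.001 0 0 0 76;0 0 0.001 0 0 0 82;0 0 0.001 0 0 0 88;0 0 0.001 0 0 0 88"
}}

```text
time_s: 27.07
ee_pos: [547.9, 51.3, 59.8]
ee_rot: [-180.0, 0.0, 96.0]
force: [0.2, 0.4, -0.7]
gripper_width: 79.8
gripper_force: 0.0
```

```bash
python3 plan.py "548 51.5 60 96" "548 51.5 210 96" "516 -273 205 101.2" "516 -273 63.5 101.2"; python3 plan.py "516 -273 63.5 101.2" "516 -273 215 101.2" "560.7 -80.3 215 101.2" "560.7 -80.3 72 101.2"
python3 plan.py "560.7 -80.3 72 101.2" "560.7 -80.3 225 101.2"  "422 -265 225 96" "422 -265 73.5 96";python3 plan.py "422 -265 73.5 96" "488.3 -21.8 235 96"
```

```text
548 51.5 210 96 -> [0.0, 0.0, -0.15] [0.0, 0.0, 0.0]
516 -273 205 101.2 -> [-0.3194, -0.0657, -0.145] [0.0, 0.0, -5.2]
516 -273 63.5 101.2 -> [-0.3194, -0.0657, -0.0035] [0.0, 0.0, -5.2]
516 -273 215 101.2 -> [-0.0, 0.0, -0.1515] [0.0, 0.0, 0.0]
560.7 -80.3 215 101.2 -> [0.1803, 0.0813, -0.1515] [0.0, 0.0, 0.0]
560.7 -80.3 72 101.2 -> [0.1803, 0.0813, -0.0085] [0.0, 0.0, 0.0]
560.7 -80.3 225 101.2 -> [-0.0, 0.0, -0.153] [0.0, 0.0, 0.0]
422 -265 225 96 -> [-0.1542, -0.1719, -0.153] [0.0, -0.0, 5.2]
422 -265 73.5 96 -> [-0.1542, -0.1719, -0.0015] [0.0, -0.0, 5.2]
488.3 -21.8 235 96 -> [0.2349, 0.0914, -0.1615] [0.0, 0.0, 0.0]
```

Request:
{"method": "send_rows", "body": {
  "targets": "0 0 -0.03 0 0 0 88;0 0 -0.07 0 0 0 88;0 0 -0.11 0 0 0 88;0 0 -0.14 0 0 0 88;-0.03 -0.0062 -0.145 0 0 -0.5 88;-0.068 -0.014 -0.145 0 0 -1 88;-0.107 -0.022 -0.145 0 0 -2 88;-0.146 -0.03 -0.145 0 0 -3 88;-0.185 -0.0381 -0.145 0 0 -4 88;-0.224 -0.0461 -0.145 0 0 -5 88;-0.263 -0.0541 -0.145 0 0 -5.2 88;-0.295 -0.0607 -0.145 0 0 -5.2 88"
}}

```text
time_s: 28.07
ee_pos: [517.7, -251.1, 204.9]
ee_rot: [-180.0, 0.0, 101.1]
force: [0.8, 1.1, 1.0]
gripper_width: 80.2
gripper_force: 0.0
```

Run:
```python
from h import *
r0=R.from_euler("xyz",[180,0,96],degrees=True)
p=np.array([548,51.5,60])+r0.apply([-295,-60.7,-145]); print(p)
import subprocess
print(subprocess.run(["python3","plan.py",f"{p[0]} {p[1]} {p[2]} 101.2","516 -273 63.5 101.2"],capture_output=True,text=True).stdout)
```

```text
[ 518.46841762 -248.22883685  205.        ]
516 -273 63.5 101.2 -> [-0.0238, -0.0072, 0.1415] [0.0, 0.0, 0.0]
```

Request:
{"method": "send_rows", "body": {
  "targets": "-0.0238 -0.0072 0 0 0 0 88;-0.0238 -0.0072 0 0 0 0 88;-0.0238 -0.0072 0.02 0 0 0 88;-0.0238 -0.0072 0.05 0 0 0 88;-0.0238 -0.0072 0.08 0 0 0 88;-0.0238 -0.0072 0.11 0 0 0 88;-0.0238 -0.0072 0.13 0 0 0 88;-0.0238 -0.0072 0.1415 0 0 0 88;-0.0238 -0.0072 0.1415 0 0 0 80;-0.0238 -0.0072 0.1415 0 0 0 68;-0.0238 -0.0072 0.1415 0 0 0 58;-0.0238 -0.0072 0.1415 0 0 0 50",
  "grip_force": 25
}}

```text
time_s: 29.07
ee_pos: [516.8, -273.5, 64.8]
ee_rot: [179.9, 0.1, 101.2]
force: [0.5, -0.3, -0.4]
gripper_width: 56.5
gripper_force: 0.0
```

Request:
{"method": "send_rows", "body": {
  "targets": "0 0 0 0 0 0 42;0 0 0 0 0 0 40;0 0 0 0 0 0 40;0 0 0 0 0 0 40;0 0 0 0 0 0 40"
}}

```text
time_s: 29.48
ee_pos: [516.6, -273.5, 64.7]
ee_rot: [179.9, 0.1, 101.2]
force: [-0.8, 1.2, 6.6]
gripper_width: 50.1
gripper_force: 25.0
```

Request:
{"method": "send_rows", "body": {
  "targets": "0 0 -0.01 0 0 0 40;0 0 -0.04 0 0 0 40;0 0 -0.08 0 0 0 40;0 0 -0.12 0 0 0 40;0 0 -0.1515 0 0 0 40;0.03 0.0135 -0.1515 0 0 0 40;0.065 0.0293 -0.1515 0 0 0 40;0.1 0.0451 -0.1515 0 0 0 40;0.135 0.0609 -0.1515 0 0 0 40;0.16 0.0721 -0.1515 0 0 0 40;0.1803 0.0813 -0.1515 0 0 0 40;0.1803 0.0813 -0.1515 0 0 0 40"
}}

```text
time_s: 30.48
ee_pos: [560.8, -76.4, 214.7]
ee_rot: [-180.0, -0.2, 101.4]
force: [0.2, -0.0, -3.2]
gripper_width: 50.4
gripper_force: 25.0
```

Request:
{"method": "send_rows", "body": {
  "targets": "0 0 0.01 0 0 0 40;0 0 0.03 0 0 0 40;0 0 0.06 0 0 0 40;0 0 0.09 0 0 0 40;0 0 0.115 0 0 0 40;0 0 0.13 0 0 0 40;0 0 0.137 0 0 0 40;0 0 0.14 0 0 0 40;0 0 0.142 0 0 0 40;0 0 0.143 0 0 0 40;0 0 0.143 0 0 0 40;0 0 0.143 0 0 0 40"
}}

```text
time_s: 31.48
ee_pos: [561.4, -80.8, 72.9]
ee_rot: [179.9, 0.0, 101.2]
force: [-0.5, -0.3, -2.7]
gripper_width: 50.0
gripper_force: 25.0
```

Request:
{"method": "send_rows", "body": {
  "targets": "0 0 0.0005 0 0 0 40;0 0 0.0005 0 0 0 40;0 0 0.0005 0 0 0 40;0 0 0.0005 0 0 0 60;0 0 0.0005 0 0 0 64;0 0 0.0005 0 0 0 70;0 0 0.0005 0 0 0 78;0 0 0.0005 0 0 0 85;0 0 0.0005 0 0 0 85"
}}

```text
time_s: 32.23
ee_pos: [560.6, -80.6, 71.3]
ee_rot: [-180.0, 0.0, 101.2]
force: [-0.1, -0.7, 0.8]
gripper_width: 77.3
gripper_force: 0.0
```

Request:
{"method": "send_rows", "body": {
  "targets": "0 0 -0.03 0 0 0 85;0 0 -0.07 0 0 0 85;0 0 -0.11 0 0 0 85;0 0 -0.145 0 0 0 85;-0.015 -0.0167 -0.1535 0 0 1 85;-0.038 -0.0424 -0.1535 0 0 2 85;-0.064 -0.0713 -0.1535 0 0 3 85;-0.09 -0.1003 -0.1535 0 0 4 85;-0.116 -0.1293 -0.1535 0 0 5 85;-0.138 -0.1538 -0.1535 0 0 5.2 85;-0.1542 -0.1719 -0.1535 0 0 5.2 85;-0.1542 -0.1719 -0.1535 0 0 5.2 85"
}}

```text
time_s: 33.23
ee_pos: [419.4, -268.1, 225.0]
ee_rot: [-179.9, 0.1, 95.8]
force: [0.2, -0.0, -0.6]
gripper_width: 77.7
gripper_force: 0.0
```

Request:
{"method": "send_rows", "body": {
  "targets": "0 0 0 0 0 0 85;0 0 0.03 0 0 0 85;0 0 0.06 0 0 0 85;0 0 0.09 0 0 0 85;0 0 0.12 0 0 0 85;0 0 0.14 0 0 0 85;0 0 0.1515 0 0 0 85;0 0 0.1515 0 0 0 85;0 0 0.1515 0 0 0 72;0 0 0.1515 0 0 0 60;0 0 0.1515 0 0 0 50;0 0 0.1515 0 0 0 40"
}}

```text
time_s: 34.23
ee_pos: [422.8, -265.5, 74.5]
ee_rot: [179.9, 0.1, 96.0]
force: [0.5, -0.0, 0.3]
gripper_width: 53.8
gripper_force: 0.0
```

Request:
{"method": "send_rows", "body": {
  "targets": "0 0 0 0 0 0 40;0 0 0 0 0 0 40;0 0 0 0 0 0 40;0 0 0 0 0 0 40"
}}

```text
time_s: 34.57
ee_pos: [422.4, -265.5, 74.3]
ee_rot: [179.9, 0.1, 96.0]
force: [-1.0, 1.5, 6.1]
gripper_width: 50.0
gripper_force: 25.0
```

Request:
{"method": "send_rows", "body": {
  "targets": "0 0 -0.01 0 0 0 40;0 0 -0.04 0 0 0 40;0 0 -0.08 0 0 0 40;0 0 -0.12 0 0 0 40;0 0 -0.1615 0 0 0 40;0.03 0.0117 -0.1615 0 0 0 40;0.067 0.0261 -0.1615 0 0 0 40;0.104 0.0405 -0.1615 0 0 0 40;0.141 0.0549 -0.1615 0 0 0 40;0.178 0.0693 -0.1615 0 0 0 40;0.21 0.0817 -0.1615 0 0 0 40;0.2349 0.0914 -0.1615 0 0 0 40"
}}

```text
time_s: 35.57
ee_pos: [488.0, -19.3, 234.9]
ee_rot: [-180.0, -0.1, 96.1]
force: [0.5, -0.4, -3.2]
gripper_width: 49.5
gripper_force: 25.0
```

Request:
{"method": "send_rows", "body": {
  "targets": "0 0 0 0 0 0 40;0 0 0 0 0 0 40;0 0 0.02 0 0 0 40;0 0 0.05 0 0 0 40;0 0 0.085 0 0 0 40;0 0 0.115 0 0 0 40;0 0 0.135 0 0 0 40;0 0 0.145 0 0 0 40;0 0 0.15 0 0 0 40;0 0 0.152 0 0 0 40;0 0 0.153 0 0 0 40;0 0 0.153 0 0 0 40"
}}

```text
time_s: 36.57
ee_pos: [489.0, -22.5, 82.7]
ee_rot: [179.9, 0.0, 96.0]
force: [-0.2, 0.6, -1.4]
gripper_width: 49.4
gripper_force: 25.0
```

Request:
{"method": "send_rows", "body": {
  "targets": "0 0 0 0 0 0 40;0 0 0.0005 0 0 0 40;0 0 0.0005 0 0 0 40;0 0 0.0005 0 0 0 60;0 0 0.0005 0 0 0 64;0 0 0.0005 0 0 0 70;0 0 0.0005 0 0 0 78;0 0 0.0005 0 0 0 85;0 0 0.0005 0 0 0 85"
}}

```text
time_s: 37.32
ee_pos: [488.3, -22.0, 81.4]
ee_rot: [180.0, 0.0, 96.0]
force: [0.3, 0.3, 0.1]
gripper_width: 77.1
gripper_force: 0.0
```

```bash
python3 plan.py "488.3 -21.8 81.5 96" "488.3 -21.8 250 96" "540 -120 250 96"
```

```text
488.3 -21.8 250 96 -> [0.0, 0.0, -0.1685] [0.0, 0.0, 0.0]
540 -120 250 96 -> [-0.1031, 0.0412, -0.1685] [0.0, 0.0, 0.0]
```

Next I'll retreat to the w1 viewpoint and compare the picture with the one from the start.

Request:
{"method": "send_rows", "body": {
  "targets": "0 0 -0.03 0 0 0 85;0 0 -0.07 0 0 0 85;0 0 -0.11 0 0 0 85;0 0 -0.15 0 0 0 85;0 0 -0.1685 0 0 0 85;-0.035 0.014 -0.1685 0 0 0 85;-0.07 0.028 -0.1685 0 0 0 85;-0.1031 0.0412 -0.1685 0 0 0 85;-0.1031 0.0412 -0.1685 0 0 0 85;-0.1031 0.0412 -0.1685 0 0 0 85;-0.1031 0.0412 -0.1685 0 0 0 85;-0.1031 0.0412 -0.1685 0 0 0 85"
}}

```text
time_s: 38.32
ee_pos: [539.5, -119.4, 249.8]
ee_rot: [-180.0, -0.0, 96.0]
force: [-0.9, -0.1, -0.7]
gripper_width: 77.5
gripper_force: 0.0
```

Run:
```python
from grab import grab
from h import *
import pickle
f=grab("wrist","w9"); s=grab("side","s9"); g=pickle.load(open("pics/w1.pkl","rb"))
print(f["state"]["ee_pos"],f["state"]["ee_rot"],f["eye"],f["attitude"])
a=cv2.resize(f["image"][0:235,225:415],(400,495),interpolation=3)
b=cv2.resize(s["image"][140:460,240:500],(400,495),interpolation=3)
cv2.imwrite("pics/c9.png",np.hstack([a,b]))
# local template shift of each object vs tray
for k,(x,y,h) in dict(tin=(344,37,34),spray=(259,103,33),sq=(343,186,32),trayBR=(396,222,14)).items():
    y0=max(0,y-h); T=cv2.cvtColor(g["image"],6)[y0:y+h,x-h:x+h]
    I=cv2.cvtColor(f["image"],6)[max(0,y0-12):y+h+12,x-h-12:x+h+12]
    m=cv2.matchTemplate(I,T,5); _,v,_,l=cv2.minMaxLoc(m); print(k,l[0]-12,l[1]-min(12,y0),round(v,3))
```

```text
[ 539.51428553 -119.24633149  249.98762653] [-1.79982696e+02 -1.82705468e-02  9.60624669e+01] [532.62838613 -48.93718894 420.29268624] [-14.58953615   0.03370919   6.10477435]
tin 2 -1 0.965
spray 5 -1 0.93
sq 3 -1 0.987
trayBR 1 -1 0.976
```

View pics/c9.png

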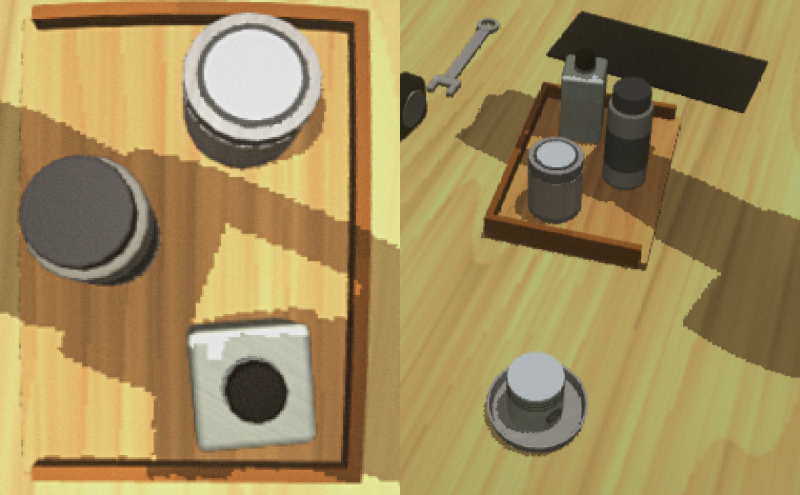

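In c9 all three cans stand upright in the tray, the piston is upright in the dish at right (535,400), and the mat is empty. Next I'll measure the leftover shifts precisely with the fixed side camera, before and after.

Run:
```python
from h import *
from grab import grab
import pickle
L=lambda n: pickle.load(open(f"pics/{n}.pkl","rb"))
t9=grab("top","t9")
A={"side":(L("s0"),L("s9")),"top":(L("t0"),t9)}
B=dict(side=dict(tin=(325,228,36,55,75),spray=(374,190,34,74,130),sq=(343,175,34,40,110),ctrlDish=(295,425,70,10,0),ctrlTape=(222,186,38,48,0)),
       top=dict(tin=(270,249,32,32,80),spray=(303,281,28,27,130),sq=(336,250,28,28,110)))
ctr=dict(tin=(548,51.5,50),spray=(488,-22,80),sq=(560.7,-80.5,70))
for n,d in B.items():
    a,b=A[n]; a_,b_=[cv2.Sobel(cv2.GaussianBlur(cv2.cvtColor(q["image"],6),(0,0),1).astype(np.float32),cv2.CV_32F,1,0) for q in (a,b)],0
    ga,gb=[cv2.cvtColor(q["image"],6) for q in (a,b)]
    for k,(x,y,w,h,z) in d.items():
        T=cv2.resize(ga[y:y+h,x:x+w],None,fx=8,fy=8,interpolation=2); I=cv2.resize(gb[y-5:y+h+5,x-5:x+w+5],None,fx=8,fy=8,interpolation=2)
        _,v,_,l=cv2.minMaxLoc(cv2.matchTemplate(I,T,5)); s=np.array(l)/8-5
        out=""
        if k in ctr:
            p=np.array(ctr[k],float); J=np.array([(proj(a,p+e)-proj(a,p))[0] for e in np.eye(3)[:2]]).T; out=np.linalg.solve(J,s).round(1)
        print(n,k,s,round(v,3),"mm",out)
w1,w9=L("w1"),L("w9")
r=lambda X,Y:(225+X*.475,Y*.4747)
for k,z,p,q in (("tin",87,(248,78),(253,77)),("spray",142,(69,214),(78,212)),("sq",127,(249,393),(255,391)),("lipBR",30,(363,478),(363,475)),("lipBL",30,(369,12),(369,10))):
    print(k,(onz(w9,r(*q),z,1)-onz(w1,r(*p),z,1))[0,:2].round(1))
```

```text
side tin [-0.875  0.25 ] 0.912 mm [1.2 1.1]
side spray [-1.5  -0.25] 0.828 mm [2.6 0.3]
side sq [-0.75  0.25] 0.873 mm [1.  1.2]
side ctrlDish [0. 0.] 0.998 mm 
side ctrlTape [0. 0.] 0.999 mm 
top tin [-0.375 -0.625] 0.97 mm [1.3 1. ]
top spray [-0.25  -1.375] 0.685 mm [2.7 0.8]
top sq [-0.5  -0.75] 0.404 mm [1.5 1.2]
tin [1.4 0.2]
spray [2.2 0.5]
sq [1.1 0.3]
lipBR [-1.4  0.7]
lipBL [-0.5  0.6]
```

The tin and the square can are back within about 1.7 mm. The spray can is about 2.6 mm off in +x, because the grip had centred it, so I'll regrip it and shift it 2.5 mm.

Request:
{"method": "send_rows", "body": {
  "targets": "0.035 -0.014 0 0 0 0 100;0.07 -0.028 0 0 0 0 100;0.1031 -0.0412 0 0 0 0 100;0.1031 -0.0412 0 0 0 0 100;0.1031 -0.0412 0.02 0 0 0 100;0.1031 -0.0412 0.055 0 0 0 100;0.1031 -0.0412 0.09 0 0 0 100;0.1031 -0.0412 0.12 0 0 0 100;0.1031 -0.0412 0.145 0 0 0 100;0.1031 -0.0412 0.16 0 0 0 100;0.1031 -0.0412 0.168 0 0 0 100;0.1031 -0.0412 0.168 0 0 0 100"
}}

```text
time_s: 39.47
ee_pos: [487.4, -21.9, 80.6]
ee_rot: [-179.8, -0.0, 96.0]
force: [-0.1, 0.2, -0.6]
gripper_width: 91.0
gripper_force: 0.0
```

Request:
{"method": "send_rows", "body": {
  "targets": "0 0 0 0 0 0 85;0 0 0 0 0 0 72;0 0 0 0 0 0 62;0 0 0 0 0 0 54;0 0 0 0 0 0 47;0 0 0 0 0 0 40;0 0 0 0 0 0 40;0 0 0 0 0 0 40;0 0 0 0 0 0 40",
  "grip_force": 25
}}

```text
time_s: 40.22
ee_pos: [488.6, -22.1, 82.2]
ee_rot: [180.0, 0.0, 96.0]
force: [0.1, -0.4, 3.7]
gripper_width: 49.5
gripper_force: 25.0
```

Request:
{"method": "send_rows", "body": {
  "targets": "0 0 -0.003 0 0 0 40;0 0 -0.005 0 0 0 40;0 -0.001 -0.005 0 0 0 40;0 -0.0025 -0.005 0 0 0 40;0 -0.0025 -0.005 0 0 0 40;0 -0.0025 -0.003 0 0 0 40;0 -0.0025 -0.001 0 0 0 40;0 -0.0025 0 0 0 0 40;0 -0.0025 0.0005 0 0 0 40;0 -0.0025 0.0005 0 0 0 40"
}}

```text
time_s: 41.05
ee_pos: [485.8, -22.3, 82.2]
ee_rot: [-180.0, 0.0, 96.0]
force: [-1.7, 0.5, 5.2]
gripper_width: 49.8
gripper_force: 25.0
```

Request:
{"method": "send_rows", "body": {
  "targets": "0 0 0 0 0 0 40;0 0 0 0 0 0 60;0 0 0 0 0 0 64;0 0 0 0 0 0 70;0 0 0 0 0 0 78;0 0 0 0 0 0 85;0 0 0 0 0 0 85"
}}

```text
time_s: 41.63
ee_pos: [485.8, -22.3, 81.3]
ee_rot: [-180.0, 0.0, 96.0]
force: [-0.1, 0.2, -0.8]
gripper_width: 77.0
gripper_force: 0.0
```

Request:
{"method": "send_rows", "body": {
  "targets": "0 0 -0.03 0 0 0 85;0 0 -0.07 0 0 0 85;0 0 -0.11 0 0 0 85;0 0 -0.15 0 0 0 85;0 0 -0.1685 0 0 0 85;-0.035 0.014 -0.1685 0 0 0 85;-0.07 0.028 -0.1685 0 0 0 85;-0.11 0.035 -0.1685 0 0 0 85;-0.15 0.035 -0.1685 0 0 0 85;-0.18 0.035 -0.1685 0 0 0 85;-0.18 0.035 -0.1685 0 0 0 85;-0.18 0.035 -0.1685 0 0 0 85"
}}

```text
time_s: 42.63
ee_pos: [539.2, -198.9, 249.3]
ee_rot: [-179.9, -0.0, 95.8]
force: [-1.0, 0.9, 0.4]
gripper_width: 77.6
gripper_force: 0.0
```

Run:
```python
from h import *
from grab import grab
import pickle
L=lambda n: pickle.load(open(f"pics/{n}.pkl","rb"))
a,b=L("s0"),grab("side","s10"); grab("wrist","w10")
ga,gb=[cv2.cvtColor(q["image"],6) for q in (a,b)]
for k,(x,y,w,h),p in (("tin",(325,228,36,55),(548,51.5,50)),("spray",(374,190,34,74),(488,-22,80)),("sq",(343,175,34,40),(560.7,-80.5,70))):
    T=cv2.resize(ga[y:y+h,x:x+w],None,fx=8,fy=8,interpolation=2); I=cv2.resize(gb[y-5:y+h+5,x-5:x+w+5],None,fx=8,fy=8,interpolation=2)
    _,v,_,l=cv2.minMaxLoc(cv2.matchTemplate(I,T,5)); s=np.array(l)/8-5; p=np.array(p,float)
    J=np.array([(proj(a,p+e)-proj(a,p))[0] for e in np.eye(3)[:2]]).T; print(k,round(v,3),np.linalg.solve(J,s).round(1))
cv2.imwrite("pics/c10.png",cv2.resize(b["image"][100:460,200:520],(533,600),interpolation=3))
```

```text
tin 0.91 [1.4 1.2]
spray 0.828 [-0.3  0.2]
sq 0.872 [1.3 0.5]
```

View pics/c10.png

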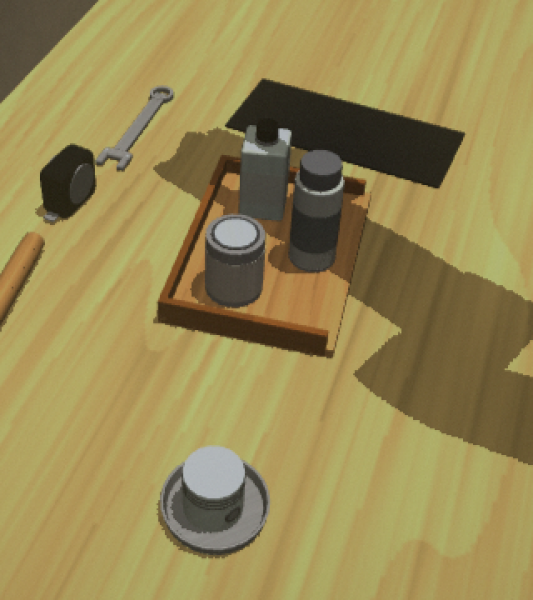

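The three cans are upright on their spots: tin (235,260), square can (265,170), spray can (317,210). The piston is upright in the dish at (214,500), and the arm is clear, so I'm handing in.

```bash
python3 -c "
from workcell import env
print(env.job_done())"
```

```text
the job is handed in; nothing more can be done
None
```

The job is handed in after about 43 s of the 144 s allowed: the piston stands upright in the dish, and all three cans are back upright in the tray within about 2 mm of where they started by camera measurement.

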